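Lock the folding joint of a stairlift rail

ROBOT

A 7-joint arm with a two-finger parallel gripper is mounted at the origin on the work surface. World frame = base frame: x ahead of the robot, y to its left, z up, the work surface at z = 0. Lengths are in m, angles in rad, forces in N, time in s.
With the tool pointing down it reaches from about 0.425 to 0.95 m from the base axis. Payload 4.7 kg.
Tool frame: the origin (TCP) lies between the finger pads; the fingertips stand 25 mm ahead of it and the grasp point (between the pads) lies 6 mm ahead of it; x points along the fingers, z is the direction in which the jaws open and shut, and the axes are right-handed (so a half turn about x gives the same grasp; the last joint's range is limited). The gripper opens to 85 mm and grips with 20 to 120 N. Pads are 22 mm wide; open, the fingers measure 114 mm over their backs; the gripper's body (76 mm by 85 mm) begins 54 mm behind the grasp point. The pads swing forward as they close: fully open they stand 13 mm farther back than shut.
Start: joints at [-0.029, 0.469, -0.049, 1.532, 0.024, 1.141, -0.082], TCP at [0.675, 0, 0.256] pointing down, gripper open.
Joint ranges: [-2.59, 2.59], [-0.33, 1.99], [-1.39, 1.29], [0.1, 2.45], [-1.04, 4.18], [0.21, 1.99], [-2.66, 2.66]. Speed limits (rad/s): [2.57, 2.57, 3.14, 3.14, 3.14, 3.14, 3.14].

INTERFACE

Orientations are given as a 3x3 rotation matrix whose columns are the frame's x, y, z axes.
In Python, from rig import * gives the robot as it stands. Calls block until the motion is done:
- movep(position, orientation): joint-space move of the TCP to a pose.
- move_l(position, attitude=None, feed=0.15, until_force=None): straight line of the TCP; attitude=None keeps the orientation; feed is the mean speed in m/s. With until_force (N) it stops when the force on the tool has changed by that much, and returns True; else False.
- move_joints(angles): joint-space move.
- command_gripper(opening, newtons=None): finger opening in m; newtons is the grip in N (None keeps the last); returns when the fingers have stopped.
- sleep(seconds).
- inverse_kinematics(position, orientation): joint angles nearest the present ones, or None.
- sense(): the state.
- camera(name): name is "scene" or "side" or "wrist"; returns (picture, depth): 480x640x3 uint8, red, green, blue; 480x640 float32, m along the optical axis (not along the pixel's ray), 0 where there is no reading.
- camera_params(name): a dict with "K" (3x3 intrinsics, pixels), "dist" ([k1, k2, p1, p2, k3] as OpenCV has them; the pictures are not rectified), "position" and "rotation" of the camera in the world; the wrist camera has in their place "tool_from_camera" (4x4, takes a point from camera to tool coordinates, whose origin is the TCP and whose axes are the tool frame's). Camera axes: x right, y down, z forward; pixel columns grow to the right and rows downward; lengths in m; the calibration is good to about 2 mm. A picture is of the moment at which its call begins: read the wrist's pose just before it. camera_params takes no time and is no camera call.
A pose or a line that the arm cannot do raises Unreachable and nothing moves.
- finish_job(): hands the job in, once; it reports no verdict.
The state is a dict: "time_s": time; "joint_pos": joint angles; "qd": joint speeds; "joint_efforts": joint torques, N m; "position": TCP position; "tcp_rot": TCP orientation; "wrist_force": force on the tool from outside, world axes, zero at the start; "ft_torque": the same for the moment, N m; "finger_gap": finger opening in m.
Only numpy, scipy, OpenCV 4.12 (cv2) and the standard library are available. Lean on these libraries where they do the work, as an engineer would, in place of code of your own. Each camera call takes 0.05 s, during which the arm holds its last target.

TASK

Lock the folding joint of the stairlift rail on the bench: with one fingertip press the thumb bar of the safety catch fully down and keep it down, while the other fingertip pushes the upright tab of the bolt along the rail until the bolt is fully home in the keeper on the short folding section. Then let the catch spring back up behind the bolt and take the hand away, leaving the loose things around it where they are.

Things in the scene. Friction and masses are not known exactly. Their poses are not given: they have to be found in the camera images.
- rail: hinged aluminium stairlift rail, fixed on timber bearers; 125 mm wide (x), 474 mm long (y), flat top face 70 mm above the bench. Origin on the bench under the middle of its width, level with the drawn bolt's tab. y runs along the rail towards the short folding section (joint gap at y = 80 mm), z up. Bolt along y at x = +30 mm; catch on the other side, pivoted along the edge at x = -55 mm
- keeper (a point): top middle of the keeper block on the folding section that takes the bolt's end: 26 mm wide, 18 mm along the rail, 23 mm above the rail's top face; rail x = 30, y = 103 mm. A guide block of the same height lies at y = 54 to 66 mm. Axes as the rail's
- rear_guide (a point): top middle of the guide block behind the bolt's tab: 26 mm wide, 12 mm along the rail, 23 mm above the rail's top face; rail x = 30, y = -48 mm. 39 mm are free between it and the back of the drawn tab. Axes as the rail's
- bolt_tab: the bolt's upright steel tab, which is pushed from behind: 30 mm wide (x), 6 mm thick (y). Origin in the middle of its width and thickness, 88 mm above the bench; its top is 38 mm above the origin. Collar and side lug round its foot (x = -26 to 12, y = -6 to 10 mm) reach 7 mm above the origin, the bolt's bar 1 mm. Axes as the rail's: +y is the way it must slide
- thumb_bar: rubber-faced thumb bar on the catch, which is pressed: 30 mm wide, 100 mm long along the rail, so a fingertip can slide along it while holding it down. Origin mid top face, rail x = -23, y = 2 mm; 108 mm above the bench when up, 100.5 mm when fully down. 53 mm across the rail to the tab's middle, 23 mm free between their edges. Face slopes 0.12 rad up to the bolt when up, 0.12 rad down when down
- bolt (a joint): travel of the sliding bolt in m: 0 drawn, 0.040 fully home on its stop. With the catch up, the catch's nose stands before the bolt's lug and stops the bolt after about 2 mm; from 0.0375 the catch can spring up behind the lug and lock it. Slides with about 3 N of friction and stays where it is left
- catch (a joint): angle of the spring safety catch in rad: 0 up (locking), 0.24 fully down on its stop. A spring returns it; at the middle of the thumb bar it takes about 2 N to start and 4 N to hold fully down. Its nose clears the bolt's lug from about 0.12, and rests under the lug at about 0.12 if let go while the bolt is between its ends
- screwdriver: bystander: screwdriver with a black handle, 200 mm long, lying on the bench on the catch's side of the rail; origin under its middle
- torch: bystander: black torch, 118 mm tall, 36 mm across, standing on its head on the bench on the bolt's side of the rail near the folding section; origin under its middle
- magnifier: bystander: magnifying glass, lens ring 86 mm across, handle 110 mm, 12 mm high, lying on the bench on the bolt's side of the rail; origin under the middle of the lens
- gear_wheel: bystander: steel spur gear, 55 mm across, 18 mm high at its hub, lying on the rail's top face well behind the bolt; origin under its middle

How it is judged:
By the outcome, as a careful person would: the job done as asked, in the order asked, and still so for the second after the job is handed in, with the robot touching nothing.
It also fails if it takes over 35 s, if anything falls off the work surface, if the arm or the gripper's body presses on something with over 40 N, if the wrist force passes 120 N, or if a joint passes its speed limit or range.

## Working session

There is one attempt and no reset: what is moved stays moved. The work goes in short steps, each a Python script; the robot and the scene stay as the last script left them, time stands still between calls to the robot, and variables do not carry over. Pictures are saved under pics/ and viewed, and the job is handed in when it is done.

```bash
mkdir -p pics; ls
python3 - <<'E'
from rig import *
import cv2,numpy as np
s=sense();print(s['time_s'],s['position'],s['wrist_force'])
for n in ("scene","side","wrist"):
    p,d=camera(n);cv2.imwrite(f"pics/{n}0.png",p[:,:,::-1]);np.savez(f"pics/{n}0.npz",p=p,d=d)
    c=camera_params(n);print(n,{k:np.round(v,4).tolist() for k,v in c.items()},(d>0).mean())
E
```

```text
pics
0.0 [6.74475847e-01 2.29294294e-05 2.55246434e-01] [-0.16162187 -0.28058512 -0.55704201]
scene {'K': [[555.7969, 0.0, 312.8914], [0.0, 555.7969, 253.3412], [0.0, 0.0, 1.0]], 'dist': [-0.1149, 0.0, 0.0, 0.0, 0.0], 'position': [0.9577, 0.6381, 0.7366], 'rotation': [[-0.8558, 0.3495, -0.3815], [0.5174, 0.5804, -0.6289], [0.0016, -0.7355, -0.6775]]} 0.9960904947916667
side {'K': [[619.4438, 0.0, 334.7533], [0.0, 619.4438, 232.9588], [0.0, 0.0, 1.0]], 'dist': [-0.1781, 0.0, 0.0, 0.0, 0.0], 'position': [0.4567, 0.9478, 0.8831], 'rotation': [[-0.993, -0.0741, 0.0915], [-0.1177, 0.6393, -0.7599], [-0.0022, -0.7654, -0.6436]]} 0.9959830729166667
wrist {'K': [[386.9774, 0.0, 317.9322], [0.0, 386.9774, 243.3577], [0.0, 0.0, 1.0]], 'dist': [0.0242, 0.0, 0.0, 0.0, 0.0], 'tool_from_camera': [[-0.0011, -0.2917, 0.9565, -0.1173], [0.0007, -0.9565, -0.2917, 0.0747], [1.0, 0.0004, 0.0013, 0.0006], [0.0, 0.0, 0.0, 1.0]]} 0.9958268229166667
```

View pics/scene0.png

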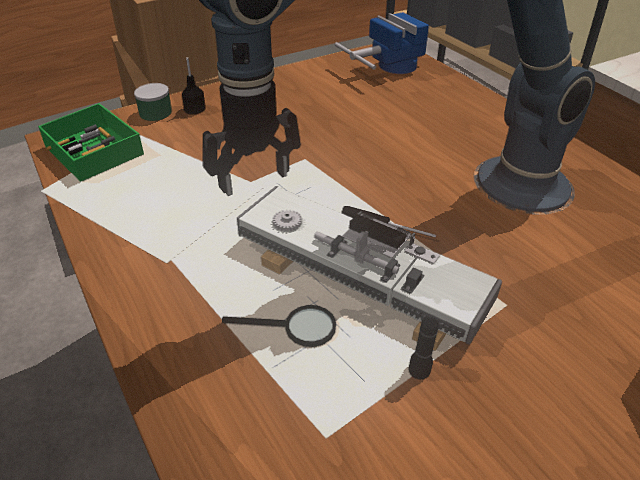

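View pics/side0.png

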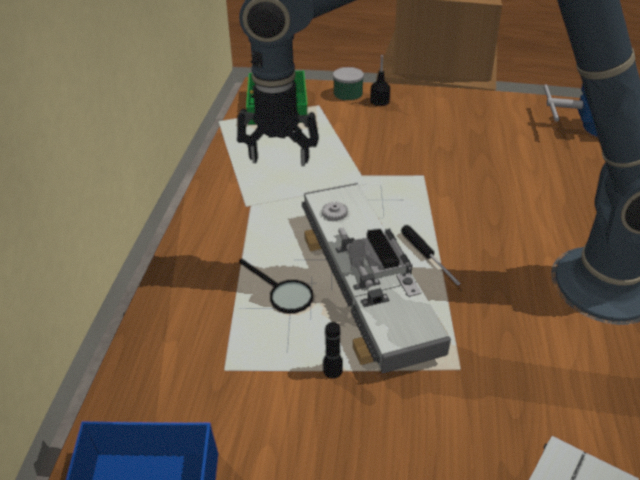

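View pics/wrist0.png

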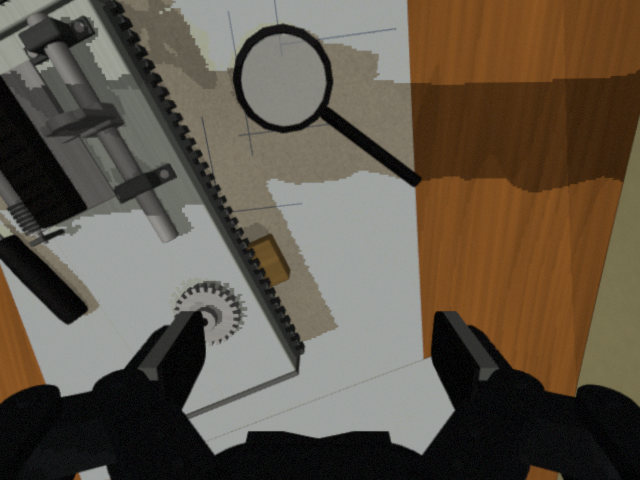

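The scene view shows the rail with its bolt around (360,245), the keeper at (412,280), the gear at (287,220) and the torch at (425,345). The wrist view shows the guides at (60,35) and (145,185), with the tab between them at (85,120). Next I get the rail pose from the depth data.

```bash
cat > h.py <<'E'
import numpy as np,cv2
def cloud(d,K,dist,R,t):
    v,u=np.nonzero(d>0)
    n=cv2.undistortPoints(np.stack([u,v],1).astype(np.float64)[:,None],K,dist)[:,0]
    z=d[v,u][:,None]
    return (np.c_[n,np.ones(len(n))]*z)@R.T+t,u,v
def wristpose(c,pos,rot):
    T=c['tool_from_camera'];return rot@T[:3,:3],rot@T[:3,3]+pos
E
python3 - <<'E'
from rig import *
from h import *
s=sense()
for n in ("scene","side","wrist"):
    f=np.load(f"pics/{n}0.npz");c=camera_params(n)
    K=np.array(c['K']);D=np.array(c['dist'])
    if n=="wrist":R,t=wristpose({'tool_from_camera':np.array(c['tool_from_camera'])},s['position'],s['tcp_rot'])
    else:R,t=np.array(c['rotation']),np.array(c['position'])
    P,u,v=cloud(f['d'],K,D,R,t)
    b=P[(abs(P[:,2])<.01)&(P[:,0]>.3)&(P[:,0]<.9)&(abs(P[:,1])<.4)]
    print(n,'bench z',np.median(b[:,2]))
    h,e=np.histogram(P[(P[:,0]>.3)&(P[:,0]<.9)&(abs(P[:,1])<.4),2],np.arange(.055,.13,.003));print(h)
    m=(abs(P[:,2]-.07)<.004)&(P[:,0]>.25)&(P[:,0]<.95)&(abs(P[:,1])<.45)
    im=np.zeros((900,900),np.uint8)
    ij=np.round((P[m][:,:2]-[.25,-.45])/.001).astype(int);ij=ij[(ij>=0).all(1)&(ij<900).all(1)]
    im[ij[:,1],ij[:,0]]=255
    im=cv2.morphologyEx(im,cv2.MORPH_CLOSE,np.ones((9,9)));im=cv2.morphologyEx(im,cv2.MORPH_OPEN,np.ones((5,5)))
    cs,_=cv2.findContours(im,0,2);cc=max(cs,key=cv2.contourArea)
    r=cv2.minAreaRect(cc);print(r, np.array(r[0])*.001+[.25,-.45]); print((cv2.boxPoints(r)*.001+[.25,-.45]).round(3).tolist())
    cv2.imwrite(f"pics/top_{n}.png",im[::-1][:600+300:1])
E
```

```text
scene bench z 0.0005965142367719833
[ 511  364  352  407 4035 5300  543  258  418  198  314  574  467  360
  109  108  151  420  242   40   90  127   11   28   11]
((248.1920623779297, 501.01416015625), (130.9209747314453, 484.3318786621094), 24.97391128540039) [0.49819206 0.05101416]
[[0.337, 0.243], [0.541, -0.196], [0.66, -0.141], [0.455, 0.298]]
side bench z -0.0002867892939689698
[ 318  187  181  656 4404 2947  488  230  278  145  256  486  495  272
  100  102  140  348  196   53   95   70   24   22   20]
((248.88198852539062, 501.4956970214844), (127.715576171875, 486.82366943359375), 24.702430725097656) [0.49888199 0.0514957 ]
[[0.339, 0.246], [0.543, -0.196], [0.659, -0.143], [0.455, 0.299]]
wrist bench z 0.0003131899335344912
[  588   528   664   738 24957  9617   935   743  1700   817  2458  5460
  2457  1481   525   572   792  3279   757    73    88    96   102   258
   156]
((277.7519226074219, 439.87896728515625), (126.3218994140625, 350.6966552734375), 24.5941104888916) [ 0.52775192 -0.01012103]
[[0.397, 0.123], [0.543, -0.196], [0.658, -0.143], [0.512, 0.176]]
```

```bash
cat >> h.py <<'E'
th=np.deg2rad(24.7)
def setth(a):
    return np.array([np.cos(a),np.sin(a)]),np.array([-np.sin(a),np.cos(a)])
C0=np.array([.4985,.0513])   # rail middle (x centre), arbitrary along
def torail(P,C=C0,a=th):
    X,Y=setth(a);q=P[:,:2]-C
    return np.c_[q@X,q@Y,P[:,2]]
E
python3 - <<'E'
from rig import *
from h import *
s=sense();print(s['tcp_rot'].round(3).tolist() if hasattr(s['tcp_rot'],'round') else s['tcp_rot'])
for n in ("scene","side","wrist"):
    f=np.load(f"pics/{n}0.npz");c=camera_params(n)
    c={k:np.array(x) for k,x in c.items()}
    R,t=wristpose(c,s['position'],s['tcp_rot']) if n=="wrist" else (c['rotation'],c['position'])
    P,u,v=cloud(f['d'],c['K'],c['dist'],R,t);Q=torail(P)
    m=(abs(Q[:,0])<.09)&(abs(Q[:,1])<.25)&(Q[:,2]>.078)&(Q[:,2]<.135)
    Q=Q[m];im=np.zeros((300,100,3),np.uint8)
    o=np.argsort(Q[:,2]);Q=Q[o]
    i=((Q[:,1]+.15)*1000).astype(int);j=((Q[:,0]+.05)*1000).astype(int);k=(i>=0)&(i<300)&(j>=0)&(j<100)
    val=((Q[:,2]-.075)/.06*255).astype(np.uint8)
    im[i[k],j[k]]=cv2.applyColorMap(val[:,None],cv2.COLORMAP_JET)[:,0][k]
    globals().setdefault('L',[]).append(cv2.resize(im[::-1],None,fx=2,fy=2,interpolation=0))
    tb=Q[(Q[:,2]>.112)&(Q[:,2]<.13)&(Q[:,1]<.1)&(Q[:,0]>0)];print(n,'tab top',len(tb),np.median(tb,0),tb.min(0),tb.max(0))
    g=Q[(abs(Q[:,2]-.0925)<.0025)&(Q[:,0]>.01)];h,e=np.histogram(g[:,1],np.arange(-.15,.15,.005));print(h)
cv2.imwrite("pics/hm.png",np.hstack(L))
E
```

```text
[[-0.002, -0.0, 1.0], [-0.0, 1.0, 0.0], [-1.0, -0.0, -0.002]]
scene tab top 96 [0.03669032 0.01506679 0.12175626] [0.01240413 0.00961158 0.11220325] [0.04674539 0.01686247 0.12961438]
[ 3  0  0  0  0  0  0  0  0  0  0  0  0  0  1  1  0  0  1  1  2 10 30 32
 11  7  4  4  2  1  1  3  6 19 25  4 10 10  3  5  6  5  6 20 35 24  2  1
  0  0  0 19 37 34 38  0  0  0  0]
side tab top 117 [0.03118264 0.01469674 0.12168294] [0.01479186 0.00888681 0.11248579] [0.0463136  0.01840584 0.12997423]
[ 0  1  0  0  0  0  0  0  0  0  0  0  0  0  1  0  2  0  2  0  0 10 21 16
 12  2  0  0  0  0  0  2  4 25 22  5  7  2  6  5  9  5  2 18 24 19  1  1
  0  0  0 24 28 27 28  2  0  0  0]
wrist tab top 773 [0.03674103 0.01048639 0.12441773] [0.01550144 0.00889994 0.11203029] [0.04607357 0.01628778 0.1299979 ]
[  0   0   0   0   0   0   0   0   0   0   0   0   0   0   0   0   1   2
   0   1   1 115 257 260  23  17  13  16  14  14  17 232  38  30  42  50
  66  61  65  25  15  13  13 332 375 136   0   0   0   0   0   0   0   0
   0   0   0   0   0]
```

View pics/hm.png

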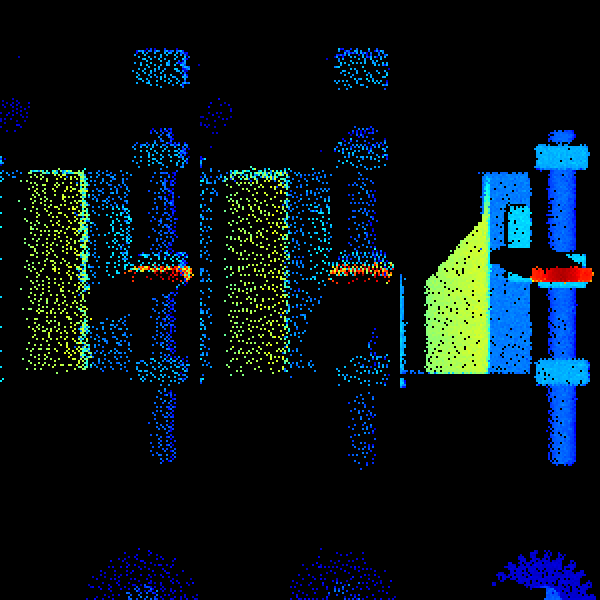

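Bolt, guides, tab and thumb bar agree in all three views, and they put the rail origin 12 mm along from my reference. Next I pre-shape the fingers, hover over the start position, and check with the wrist camera.

```bash
cat >> h.py <<'E'
X,Y=setth(th)
O=C0+.001*X+.012*Y
def W(x,y,z): return np.r_[O+x*X+y*Y,z]
RT=np.c_[[0,0,-1.],np.r_[Y,0],np.r_[X,0]]
E
python3 - <<'E'
from rig import *
from h import *
print(O,np.linalg.det(RT),inverse_kinematics(W(.0035,-.019,.19),RT))
command_gripper(.045)
movep(W(.0035,-.019,.19),RT)
s=sense();print(s['time_s'],s['position'],s['finger_gap'],s['joint_pos'],s['wrist_force'])
for n in ("scene","side","wrist"):
    p,d=camera(n);cv2.imwrite(f"pics/{n}1.png",p[:,:,::-1]);np.savez(f"pics/{n}1.npz",p=p,d=d)
    c={k:np.array(x) for k,x in camera_params(n).items()}
    R,t=wristpose(c,s['position'],s['tcp_rot']) if n=="wrist" else (c['rotation'],c['position'])
    P,u,v=cloud(d,c['K'],c['dist'],R,t);Q=torail(P,O)
    m=(abs(Q[:,0])<.07)&(abs(Q[:,1]+.02)<.05)&(Q[:,2]>.14)&(Q[:,2]<.2);Q=Q[m]
    print(n,[ (len(g),g.min(0).round(4),g.max(0).round(4)) for g in (Q[(Q[:,2]<np.percentile(Q[:,2],20))&(sg*(Q[:,0]-.0035)>0)] for sg in(1,-1)) if len(g)])
E
python3 -c "
import cv2,numpy as np
a=[cv2.imread(f'pics/{n}1.png') for n in('scene','side','wrist')]
cv2.imwrite('pics/m1.png',np.hstack([cv2.resize(a[0][100:340,250:520],(400,356)),cv2.resize(a[1][100:340,230:500],(400,356))]))"
```

```text
[0.4943941  0.06261997] 1.0 [-0.02688461  0.27982271 -0.17711381  1.99015369  0.06334755  0.87676107
  0.1932998 ]
1.4 [0.50744912 0.0465591  0.19102225] 0.044999996285025434 [-0.02679641  0.27996315 -0.17614401  1.98706382  0.06359509  0.87642427
  0.19276044] [ 0.25615733 -0.45760284  0.52691558]
scene [(27, array([ 0.029 , -0.0297,  0.1671]), array([ 0.0408, -0.009 ,  0.1768])), (47, array([-0.0258, -0.0315,  0.167 ]), array([-0.0136, -0.0086,  0.1768]))]
side [(18, array([ 0.0284, -0.0189,  0.1674]), array([ 0.039 , -0.008 ,  0.1773])), (31, array([-0.0304, -0.032 ,  0.1677]), array([-0.0146, -0.0087,  0.1772]))]
wrist [(421, array([ 0.0283, -0.0308,  0.1673]), array([ 0.0417, -0.0084,  0.1785])), (418, array([-0.0297, -0.0313,  0.1666]), array([-0.0164, -0.0082,  0.1785]))]
```

View pics/m1.png

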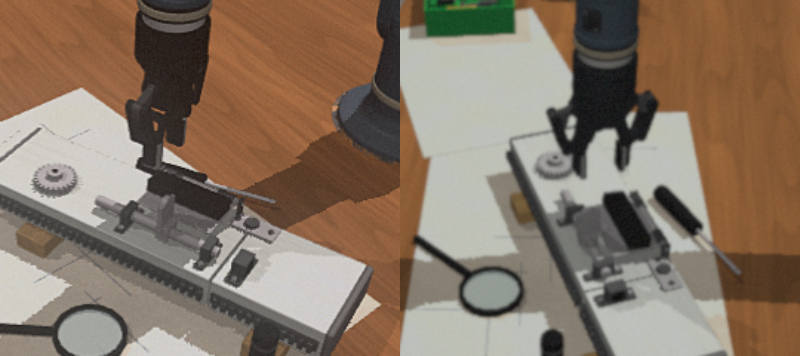

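View pics/wrist1.png

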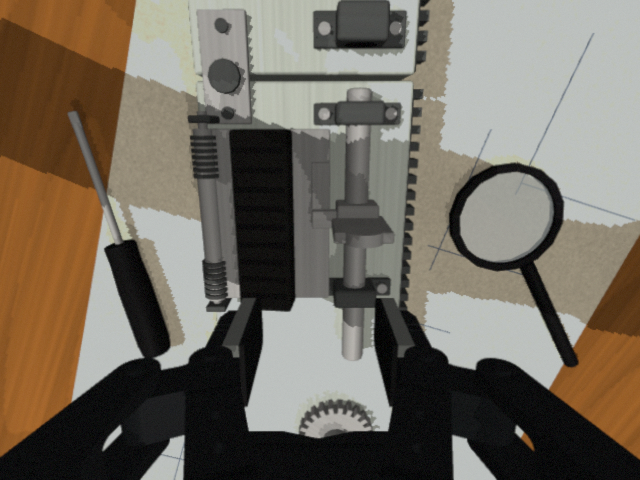

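The fingertips sit at rail x -30..-16 (thumb bar) and 28..41 (tab), y -31..-8, with tips about 24 mm ahead of the TCP. The wrist view shows the tab at (360,230) and the bar at (265,220), both ahead of the matching finger. Now I descend and press.

```bash
python3 - <<'E'
from rig import *
from h import *
move_l(W(.0035,-.019,.140),RT,feed=.1)
sleep(.2);f0=sense()['wrist_force']
r=move_l(W(.0035,-.019,.1185),RT,feed=.02,until_force=14)
sleep(.2)
s=sense();print(r,s['time_s'],s['position'],s['wrist_force'],f0,s['finger_gap'])
for n in ("scene","side","wrist"):
    p,d=camera(n);cv2.imwrite(f"pics/{n}2.png",p[:,:,::-1])
E
python3 -c "
import cv2,numpy as np
a=[cv2.imread(f'pics/{n}2.png') for n in('scene','side','wrist')]
cv2.imwrite('pics/m2.png',np.hstack([cv2.resize(a[0][170:310,290:450],(400,350)),cv2.resize(a[1][180:320,310:470],(400,350))]))"
```

```text
True 3.5 [0.50839794 0.0480807  0.12272248] [-0.89931328 -0.0446757   6.50808583] [ 0.04040922 -0.47480667  0.10749127] 0.04511319242305625
```

View pics/m2.png

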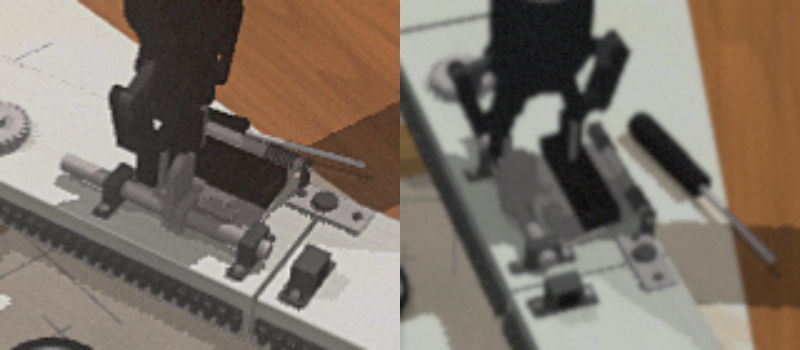

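View pics/wrist2.png

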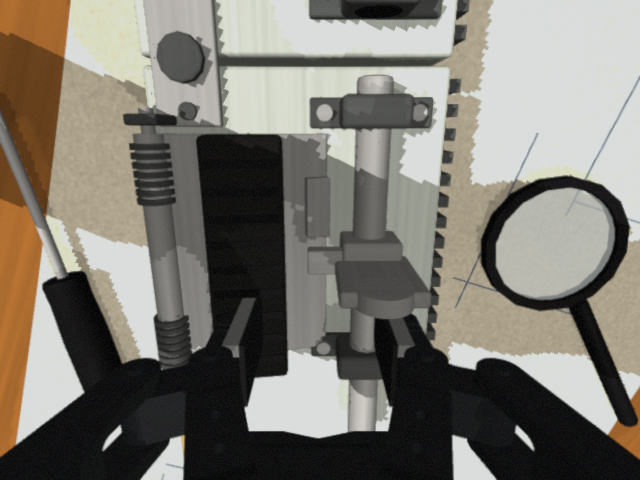

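The wrist view shows the bar pressed under the left finger at (240,330) and the right finger at (395,340), behind the tab at (380,285) with a clear gap. I add slight preload and check the stop's stiffness.

Run:
```python
from rig import *
from h import *
p=sense()['position']
for dz in (.0007,.0014):
    move_l(np.r_[W(.0035,-.019,0)[:2],p[2]-dz],RT,feed=.02)
    sleep(.1);s=sense();print(s['time_s'],s['position'],s['wrist_force'],s['ft_torque'])
    if s['wrist_force'][2]>14:break
```

```text
4.075 [0.50750381 0.04760622 0.12296108] [3.17345549 2.01043838 4.86355982] [ 0.3203126  -0.58624048  0.01631541]
4.425 [0.50762599 0.04765212 0.12270662] [2.2903749  2.30918919 8.39601384] [ 0.2240891  -0.28952176 -0.02089652]
```

The bar is on its stop: 0.7 mm more command moves it only 0.25 mm and adds 3.5 N. Now I push along the rail in stages.

```bash
python3 - <<'E'
from rig import *
from h import *
def rep(r=None):
    s=sense();q=s['position'][:2]-O;f=s['wrist_force']
    print(r,round(s['time_s'],2),'rail xy',round(q@X*1e3,1),round(q@Y*1e3,1),'z',round(s['position'][2]*1e3,1),'f x,y,z',(f[:2]@X).round(1),(f[:2]@Y).round(1),f[2].round(1))
for y in (-.012,0,.012,.020):
    r=move_l(W(.0035,y,.1207),RT,feed=.03,until_force=30);rep(r)
    if r:break
if not r:
    r=move_l(W(.0035,.036,.1207),RT,feed=.02,until_force=18);rep(r)
sleep(.1);rep()
for n in ("scene","side","wrist"):
    p,d=camera(n);cv2.imwrite(f"pics/{n}3.png",p[:,:,::-1])
E
python3 -c "
import cv2,numpy as np
a=[cv2.imread(f'pics/{n}3.png') for n in('scene','side','wrist')]
cv2.imwrite('pics/m3.png',np.hstack([cv2.resize(a[0][170:310,290:450],(400,350)),cv2.resize(a[1][180:320,310:470],(400,350))]))"
```

```text
False 4.81 rail xy 5.7 -14.9 z 122.6 f x,y,z 1.5 -5.7 10.5
False 5.36 rail xy 5.6 -3.9 z 122.7 f x,y,z 1.1 -8.2 11.7
False 5.91 rail xy 5.6 8.1 z 122.6 f x,y,z 0.6 -8.1 11.6
False 6.33 rail xy 5.6 16.3 z 122.6 f x,y,z 1.4 -7.5 11.0
False 7.28 rail xy 5.5 26.7 z 122.7 f x,y,z 2.1 -19.8 9.2
None 7.38 rail xy 5.5 26.7 z 122.7 f x,y,z 1.6 -20.2 8.9
```

View pics/m3.png

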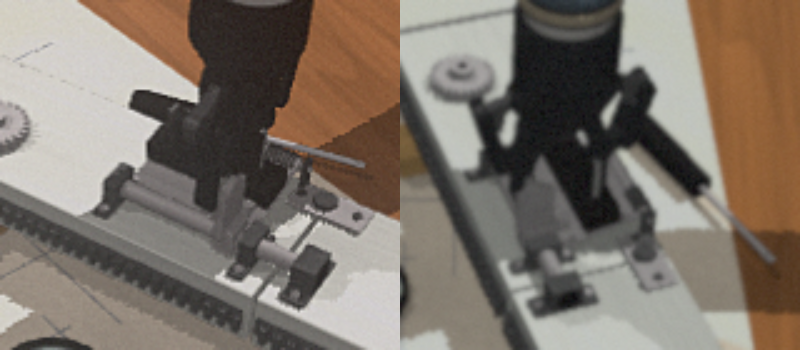

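View pics/wrist3.png

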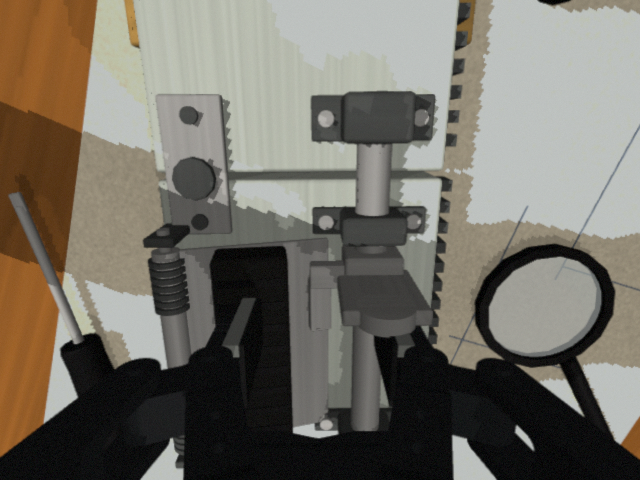

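The bolt end is in the keeper (375,115). The push stalled at rail y 26.7 mm, where I expected the hard stop (about 26), with the push force up from 8 to 20 N. Next I back off the tab while holding the bar, then lift.

```bash
python3 - <<'E'
from rig import *
from h import *
def rep(r=None):
    s=sense();q=s['position'][:2]-O;f=s['wrist_force']
    print(r,round(s['time_s'],2),'rail xy',round(q@X*1e3,1),round(q@Y*1e3,1),'z',round(s['position'][2]*1e3,1),'f x,y,z',(f[:2]@X).round(1),(f[:2]@Y).round(1),f[2].round(1))
move_l(W(.0035,.020,.1207),RT,feed=.03);rep()
move_l(W(.0035,.019,.150),RT,feed=.04);rep()
move_l(W(.0035,-.06,.26),RT,feed=.12)
sleep(.2);rep()
s=sense()
for n in ("scene","side","wrist"):
    p,d=camera(n);cv2.imwrite(f"pics/{n}4.png",p[:,:,::-1])
    c={k:np.array(x) for k,x in camera_params(n).items()}
    R,t=wristpose(c,s['position'],s['tcp_rot']) if n=="wrist" else (c['rotation'],c['position'])
    P,u,v=cloud(d,c['K'],c['dist'],R,t);Q=torail(P,O)
    tb=Q[(Q[:,2]>.112)&(Q[:,2]<.13)&(abs(Q[:,1]-.02)<.06)&(abs(Q[:,0]-.03)<.02)]
    th_=Q[(abs(Q[:,0]+.023)<.012)&(abs(Q[:,1]-.002)<.045)&(Q[:,2]>.085)&(Q[:,2]<.12)]
    A=np.c_[th_[:,0]+.023,np.ones(len(th_))];k=np.linalg.lstsq(A,th_[:,2],rcond=None)[0]
    print(n,'tab y',np.percentile(tb[:,1],[1,50,99]).round(4),len(tb),'bar slope,z',k.round(4),len(th_))
E
python3 -c "
import cv2,numpy as np
a=[cv2.imread(f'pics/{n}4.png') for n in('scene','side','wrist')]
cv2.imwrite('pics/m4.png',np.hstack([cv2.resize(a[0][150:390,220:500],(400,343)),cv2.resize(a[1][160:400,220:500],(400,343))]))"
```

```text
None 8.21 rail xy 5.7 22.6 z 122.5 f x,y,z 2.0 6.6 14.2
None 9.09 rail xy 3.3 19.0 z 149.8 f x,y,z 0.2 0.2 0.5
None 10.57 rail xy 3.4 -59.6 z 259.5 f x,y,z 0.1 -0.3 0.2
scene tab y [0.0372 0.0427 0.044 ] 100 bar slope,z [-0.0872  0.1078] 427
side tab y [0.0353 0.0417 0.0453] 122 bar slope,z [0.1309 0.1083] 373
wrist tab y [0.0373 0.0394 0.0434] 452 bar slope,z [0.1201 0.1078] 4874
```

View pics/m4.png

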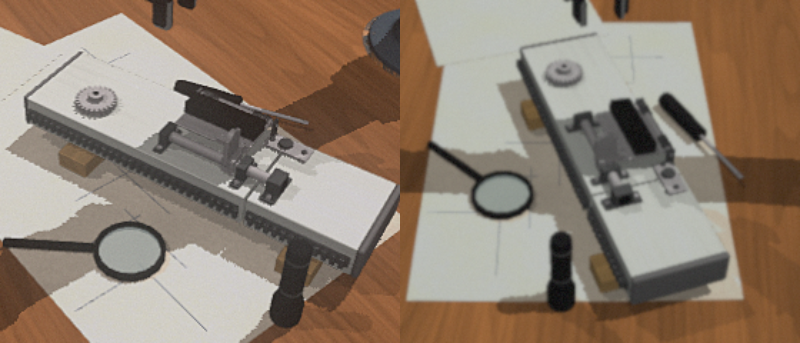

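View pics/wrist4.png

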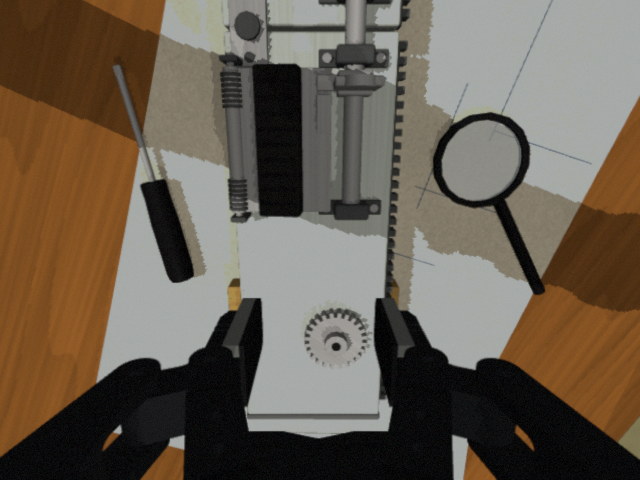

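The bar is fully up (z 107.8 mm, slope +0.12, where resting under the lug would give about 0). The tab is about 40 mm along, and the bystanders look undisturbed. I'm handing it in.

```bash
python3 -c "
from rig import *
print(finish_job(),sense()['time_s'])"
```

```text
the job is handed in; nothing more can be done
the job is handed in; nothing more can be done
```

The folding joint is locked and the job is handed in, at about 10.7 s of the 35 s allowed. One fingertip held the thumb bar down on its stop with about 9–14 N. The other pushed the tab until it stalled at about 20 N. I backed off the tab with the bar still held, then lifted clear so the catch could spring up.

**Last checks before handing in:**
- **Bolt:** the tab is about 40 mm from its drawn position (wrist view 39.4 mm, side and scene views 42 mm from the partly hidden tab). The bolt's end can be seen in the keeper.
- **Catch:** the thumb bar is back up at 108 mm in all three views. Its slope reads +0.12 in the wrist view and +0.13 in the side view, which means the catch is fully up and locked behind the lug. The scene view disagreed with a slope of -0.09. I put that down to its oblique, sparse depth data, since its height matched.
- **Surroundings:** the wrist force was back near zero with the hand clear. By eye, the screwdriver, torch, magnifier and gear had not moved; I did not measure their positions.

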